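Take the charged battery pack out of its charger and store it in the crate

TASK

Squeeze the two side buttons of the battery pack in the charger together to free its latch, lift it out, stand it upright on the rubber mat and let go. Then take it again by the neck on its top, lower it upright into the free cell of the crate (the one with only a cork pad in it) all the way down, without dropping it, and let go. Leave the things in the other two cells where they are.

Things in the scene. Friction and masses are not known exactly. Their poses are not given: they have to be found in the camera images.
- pack_mid (a point): Grey battery pack in the charger, about 0.35 kg, 105 mm tall: a body 90 mm (own x) x 50 mm (own y), 75 mm tall, and a black neck on top. This point lies on its centre line midway between its two side buttons, 57 mm above its underside; z up. Over the button faces it is 66 mm across y, 52 mm with both pressed. A grip of 20 to 40 N on both buttons presses them fully and holds the pack.
- pack_neck (a point): Point on the pack's centre line in its neck, 92 mm above the pack's underside, 17 mm above the shoulders of the body, 13 mm below the neck's top; axes as pack_mid. The neck, 40 mm (x) x 34 mm (y) x 30 mm tall, may be gripped across x or y.
- button_a (a joint): Ribbed spring button, 32 mm (x) x 24 mm (z), on the pack's +y face at pack_mid's height: 0 = out, 0.007 m = fully in; 3 N to start, 7 N fully in; springs back. It carries a hook, 14 to 22 mm above the pack's underside and 31 mm from its centre line, caught under a lip of the charger; only with both buttons pressed at least 5 mm can the pack be drawn straight up.
- button_b (a joint): The same on the pack's -y face.
- charger_bay (a point): Black charger, base 134 x 104 mm, fixed. This point is the centre of the floor of its bay, 20 mm above the bench, on which the pack stands; the bay's walls rise 30 mm above this floor, with 1.5 to 2 mm play round the pack. Axes as the pack's at the start, z up.
- mat_top (a point): Centre of the upper face of a thin black rubber mat, 120 mm (x) x 140 mm (y) x 3 mm, lying fixed on the bench in front of the robot; free of other things. Axes x, y along its edges, z up.
- crate: Fixed plywood crate, 110 mm (x) x 242 mm (y) x 75 mm tall, open on top: a row of three cells along y, each 100 mm (x) x 74 mm (y) inside, walls and floor 5 mm. Origin at the centre of its underside; cells at y = -79, 0, 79 mm. A pack fits only with its x along the crate's x, either way round; fingers beside its buttons do not fit in.
- pad_top (a point): Centre of the upper face of a cork pad, 92 x 66 x 3 mm, on the floor of the free cell (8 mm above the bench, the cell's walls rise 67 mm above it); axes like the crate's.
- spare_mid (a point): Spare pack of the same shape, standing in another cell of the crate, to stay there; point 57 mm above its underside.
- tape_mid (a point): Tape measure 66 x 78 x 38 mm lying in the remaining cell, to stay there; point at its centre.

How it is judged (in metres and radians):
On the way, in this order (a step that is already met when the one before it is completed fails the run):
1. both side buttons are squeezed in at least 5 mm while the pack still stands in the charger (value of joint each of button_a, button_b above 0.005 m and distance between pack_mid and charger_bay below 0.062 m), for 0.05 s.
2. the pack stands upright and at rest on the mat, let go (horizontal distance between pack_mid and mat_top below 0.05 m and z of pack_mid in the frame of mat_top below 0.06 m and angle between pack_mid's own z axis and vertical below 0.08 rad and linear speed of pack below 0.02 m/s and contact force between the fingers and pack below 0.2 N), for 0.2 s.
3. the pack is lowered, still in the fingers, to within 12 mm of the pad in the free cell (horizontal distance between pack_mid and pad_top below 0.012 m and angle between pack_mid's own z axis and vertical below 0.06 rad and z of pack_mid in the frame of pad_top below 0.069 m and contact force between the fingers and pack above 1 N).
At the end, for the whole second after the job is handed in: The pack stands upright (within 0.06 rad) and at rest on the cork pad of the free cell, fully down (underside within 3 mm of the pad), within 12 mm of the pad's centre, its long side along the crate's x (within 0.15 rad), its buttons sprung out again (horizontal distance between pack_mid and pad_top below 0.012 m and angle between pack_mid's own z axis and vertical below 0.06 rad and z of pack_mid in the frame of pad_top below 0.06 m and angle between the x axis of pack_mid and the x axis of crate, either way round below 0.15 rad and value of joint each of button_a, button_b below 0.002 m and linear speed of pack below 0.02 m/s); the robot touches nothing.
It fails at once if the spare pack is taken out of its place or tipped (moved over 40 mm) (distance of spare_mid from where it was at the start of the episode above 0.04 m).
It fails at once if the tape measure is taken out of its place (moved over 40 mm) (distance of tape_mid from where it was at the start of the episode above 0.04 m).
It also fails if it takes over 72 s, if anything falls off the work surface, if the arm or the gripper's body presses on something with over 40 N, if the wrist force passes 120 N, or if a joint passes its speed limit or range.

ROBOT

A 6-joint arm with a two-finger parallel gripper is mounted at the origin on a cart in front of the work surface, level with it; the furniture and walls round the work are solid. World frame = base frame: x ahead of the robot, y to its left, z up, the work surface at z = 0. Lengths are in mm, angles in rad, forces in N, time in s.
With the tool pointing down it reaches from about 325 to 900 mm from the base axis. Payload 6.1 kg.
Tool frame: the origin (TCP) lies on the centre line of the jaws, within the pads' length; the fingertips stand 19 mm ahead of it and the grasp point (between the pads) is the TCP; z points along the fingers, x is the direction in which the jaws open and shut, and the axes are right-handed (so a half turn about z gives the same grasp; the last joint's range is limited). The gripper opens to 87 mm and grips with 3 to 60 N. Pads are 19 mm wide; open, the fingers measure 117 mm over their backs; the gripper's body (75 mm by 190 mm) begins 51 mm behind the grasp point.
Start: joints at [1.173, 0.22, 1.526, -0, 1.395, -0.126], TCP at [167.79, 602.049, 241.538] pointing down, gripper open.
Joint ranges: [-2.98, 2.98], [-0.91, 2.08], [0.09, 2.57], [-1.24, 4.39], [0.2, 2.65], [-2.68, 2.68]. Speed limits (rad/s): [2.57, 2.57, 3.01, 3.14, 3.14, 3.14].

INTERFACE

Orientations are given as a unit quaternion [w, x, y, z].
In Python, from bench import monitor, vision, env, recognise, regions_of gives the robot as it stands. The module is installed in compiled form; this text tells all that it offers.
- The arm moves only by the shell command python3 -m creep 'ROWS' [OPENING] [FORCE]. ROWS is JSON, one flat list of numbers, 4 for each row, row after row: the shift along the tool's x, y, z in mm, then the turn about the tool's z in degrees. In form: [dx, dy, dz, yaw, dx, dy, dz, yaw, ...]. A call has 1 to 12 rows; each row is the pose to reach, as a shift and turn from the pose commanded when the call began, along the tool's axes at that moment; what a row does not reach only later rows make up. A row lasts 1/12 s, in which the tool goes at most 41.7 mm and 7.16 degrees, less where a joint would pass 70% of its speed; a pose out of reach is approached as far as the arm can. A call with a gripper value outside its range is refused whole. OPENING is the opening, from -1 (shut) to 1 (fully open), set as the call begins (- or left out, the last holds). The fingers move at their own pace and stop on an object; FORCE is the grip in N (left out, the last holds). Time passes only in rows, so rows that repeat a pose let the fingers close. It gives the time, the measured TCP pose, the force and the opening at its end, in the units of the state.
- monitor.sense(): the state, without advancing time (a new reading comes with each control period).
- vision.grab_frame(name): name is "side" or "top" or "wrist"; returns a dict with "img" (420x560x3 uint8, red, green, blue), "depth" (420x560 float32, mm along the optical axis (not along the pixel's ray), 0 where there is no reading), "fx", "fy", "cx", "cy" (pixels), "pose" (4x4, takes a point from camera to world coordinates). Camera axes: x right, y down, z forward; pixel columns grow to the right and rows downward; lengths in mm; the calibration is good to about 2 mm. A picture is of the moment at which its call begins.
- env.job_done(): hands the job in, once; it reports no verdict.
Trained networks look in the newest picture that a camera, given by its name, has taken for a name from the list of things; names that differ only in an ending like _2 or _b are one class to them, and where a whole thing is asked for, a point or a joint stands for the part that bears it (a point fixed in the world has none). Each returns a list of dicts, best first, with "conf" (0 to 1); they miss things now and then, are a little off and sometimes report something else, mostly with a low value. They report only what shows in the picture. A call takes as long as a camera call.
- recognise(label, camera): "box" ([left, top, right, bottom] in pixels, round what is visible of it).
- regions_of(label, camera): "pixels" (420x560 bool, what is visible of it) and "box" ([left, top, right, bottom] in pixels, round what is visible of it).
The state is a dict: "clock": time; "joint_positions": joint angles; "joint_velocities": joint speeds; "tau": joint torques, N m; "eef_pos": TCP position; "ee_rot": TCP orientation; "contact_force": force on the tool from outside, world axes, zero at the start; "torque": the same for the moment, N m; "width": finger opening in mm.
Only numpy, scipy, OpenCV 4.12 (cv2) and the standard library are available. Lean on these libraries where they do the work, as an engineer would, in place of code of your own. Each camera call takes 0.05 s, during which the arm holds its last target.

## Working session

There is one attempt and no reset: what is moved stays moved. The work goes in short steps, Python scripts to look and compute and a shell command to move; the robot and the scene stay as the last step left them, time stands still between calls to the robot, and variables do not carry over. Pictures are saved under pics/ and viewed, and the job is handed in when it is done.

```bash
mkdir -p pics; cat > h.py <<'E'
from bench import monitor, vision, env, recognise, regions_of
import numpy as np, cv2
def grab(n,fn=None):
    f=vision.grab_frame(n)
    if fn: cv2.imwrite('pics/'+fn,cv2.cvtColor(f['img'],cv2.COLOR_RGB2BGR))
    return f
def cloud(f,mask=None):
    d=f['depth']; v,u=np.nonzero((d>0)&(mask if mask is not None else True))
    z=d[v,u]; P=np.c_[(u-f['cx'])/f['fx']*z,(v-f['cy'])/f['fy']*z,z]
    T=np.array(f['pose']); return P@T[:3,:3].T+T[:3,3]
E
python3 - <<'E'
from h import *
for n in ["top","side","wrist"]:
    f=grab(n,n+'0.png')
    print(n,np.round(f['pose'],3).tolist(),f['fx'])
    for l in ["pack_mid","pack_neck","button_a","charger_bay","mat_top","crate","pad_top","spare_mid","tape_mid"]:
        r=recognise(l,n)
        print(l,[(np.round(x['box']).astype(int).tolist(),round(float(x['conf']),2)) for x in r[:4]])
s=monitor.sense();print(s)
E
```

```text
top [[0.004, -0.995, 0.095, 448.662], [-1.0, -0.004, 0.002, 69.75], [-0.002, -0.095, -0.995, 928.467], [0.0, 0.0, 0.0, 1.0]] 429.9231857684509
pack_mid [([208, 152, 245, 208], 0.64)]
pack_neck [([205, 153, 246, 207], 0.67)]
button_a [([235, 166, 243, 184], 0.44)]
charger_bay []
mat_top [([236, 241, 307, 296], 0.7), ([280, 162, 406, 226], 0.7), ([209, 151, 243, 209], 0.52)]
crate [([280, 162, 406, 227], 0.63)]
pad_top [([284, 172, 321, 218], 0.58)]
spare_mid [([366, 172, 399, 219], 0.76)]
tape_mid [([324, 177, 359, 214], 0.8)]
side [[-0.933, -0.192, 0.305, 273.303], [-0.36, 0.45, -0.817, 780.375], [0.02, -0.872, -0.489, 513.626], [0.0, 0.0, 0.0, 1.0]] 427.69487322339563
pack_mid [([210, 206, 261, 256], 0.79), ([299, 236, 372, 289], 0.7)]
pack_neck [([207, 207, 260, 255], 0.86)]
button_a [([227, 237, 242, 256], 0.56)]
charger_bay [([188, 233, 276, 284], 0.73)]
mat_top [([299, 240, 372, 285], 0.81)]
crate [([247, 168, 329, 243], 0.6)]
pad_top []
spare_mid [([284, 158, 321, 187], 0.74)]
tape_mid []
wrist [[0.269, 0.924, 0.271, 93.21], [0.963, -0.259, -0.075, 622.091], [0.001, 0.281, -0.9
[... 152 characters left out ...]
pe_mid []
{'clock': 1.5, 'joint_positions': array([ 1.17286943e+00,  2.20373375e-01,  1.52652272e+00, -2.91890154e-06,
        1.39472384e+00, -1.26131304e-01]), 'joint_velocities': array([-0.00033932,  0.00289687, -0.00102949,  0.00113313, -0.00100348,
        0.00048011]), 'tau': array([ 3.17792175e-03, -4.94537222e+01, -3.87709916e+01,  7.02690007e-02,
        4.64889512e-02, -1.89285635e-05]), 'eef_pos': array([167.80256827, 602.02776887, 241.54210342]), 'ee_rot': array([ 8.06306957e-06,  7.96385914e-01,  6.04788786e-01, -1.10981477e-05]), 'contact_force': array([ 0.58746057,  0.04948011, -0.2018121 ]), 'torque': array([-0.04201803, -0.02043026, -0.01497095]), 'width': 87.28293180437694}
```

View pics/top0.png

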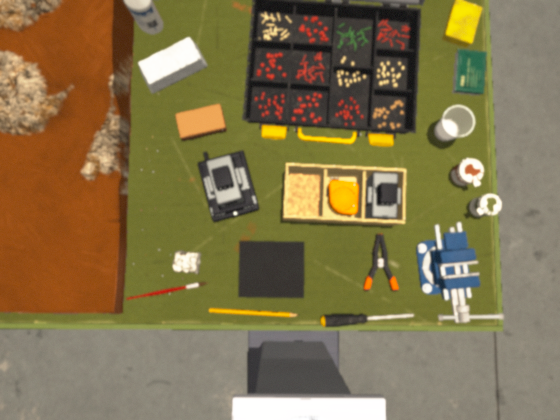

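View pics/side0.png

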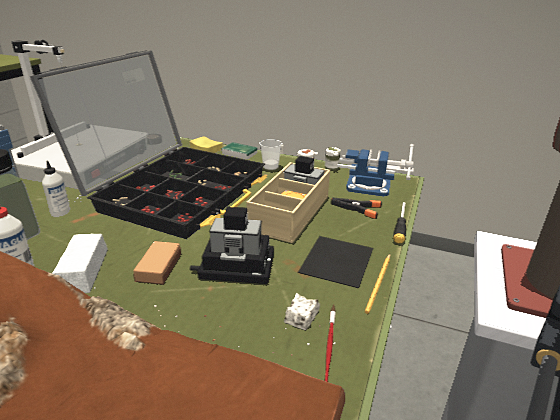

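Top view: the pack in its charger is at about (226,181), slightly turned. The crate is at (345,194), with the free corked cell on its left at (302,195), then the tape and the spare. The mat is at (271,268).

```bash
cat > m.py <<'E'
from h import *
def rect(P): 
    (c,s,a)=cv2.minAreaRect(P[:,:2].astype(np.float32)); return np.round(c,1),np.round(s,1),round(a,1)
f=grab("top"); P=cloud(f)
X,Y,Z=P.T
def reg(cx,cy,r,z0,z1): return P[(abs(X-cx)<r)&(abs(Y-cy)<r)&(Z>z0)&(Z<z1)]
m=regions_of("pack_mid","top")[0]['pixels']; Q=cloud(f,m); c=np.median(Q[:,:2],0); print('pack c',c,Q[:,2].max())
for z0,z1 in [(118,135),(88,102),(40,60)]:
    q=reg(*c,75,z0,z1); print(z0,len(q),np.median(q[:,2]) if len(q) else 0, rect(q) if len(q)>5 else '')
for l in ["crate","pad_top","mat_top"]:
    for r in regions_of(l,"top")[:3]:
        Q=cloud(f,r['pixels']); print(l,r['box'],np.median(Q,0).round(1),rect(Q))
        if l=='crate':
            q=Q[(Q[:,2]>70)&(Q[:,2]<80)]; print('rim',len(q),rect(q),np.median(q[:,2]))
E
python3 m.py; python3 - <<'E'
import cv2
a=cv2.imread('pics/top0.png')[140:310,190:420]
cv2.imwrite('pics/topz.png',cv2.resize(a,None,fx=3.4,fy=3.4,interpolation=cv2.INTER_CUBIC))
E
```

```text
pack c [589.24500967 168.54132885] 130.05147751359095
118 378 125.51849184064287 (array([595.1, 172.7]), array([40.6, 34.1]), 15.2)
88 855 95.02936116708543 (array([595.4, 172.4]), array([91.1, 65.8]), 16.1)
40 896 50.39456750353935 (array([595.4, 172.4]), array([116.9,  87. ]), 15.9)
crate [281.9, 160.9, 409.2, 227.5] [582.6 -70.2  55.2] (array([579.9, -80.1]), array([265.4, 126.8]), 87.5)
rim 958 (array([572.6, -68.2]), array([242.2, 110.5]), 87.5) 75.17785433349354
pad_top [285.5, 173.6, 322.7, 216.8] [577.4  10.5   8.6] (array([574.5,   9.8]), array([66.4, 97. ]), 87.3)
mat_top [238.2, 242.4, 306.4, 299.6] [416.8  78.8   3.4] (array([417.7,  78.5]), array([141.8, 119.9]), 89.2)
```

View pics/topz.png

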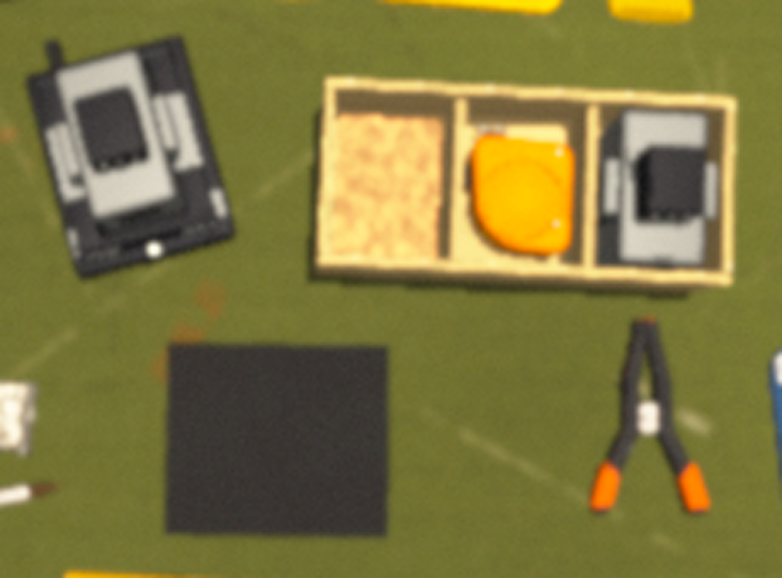

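```bash
python3 -m creep '[-5,9,0,-0.5, -15,27,0,-2, -30,53,0,-4, -48,85,0,-6, -66,116,0,-8, -84,148,0,-10, -102,180,0,-12, -120,211,0,-14, -137,242,0,-16, -154,271,0,-18, -171,301,0,-20, -188,331,0,-22]' 1
python3 -m creep '[-17,30,0,-2, -34,60,0,-4, -51,90,0,-6, -68,120,0,-7.5, -84,148,0,-8.5, -97,171,0,-9, -105,186,0,-9.4, -109,193,0,-9.6, -111,196,0,-9.6, -111,196,0,-9.6]'
python3 -c "
from h import *
s=monitor.sense();print({k:np.round(v,3) for k,v in s.items()})"
```

```text
clock: 2.75
eef_pos: [437.3, 330.0, 241.8]
ee_rot: [0.0, 0.666, 0.746, 0.0]
contact_force: [0.9, 0.3, 0.7]
width: 87.2
clock: 3.58
eef_pos: [643.3, 243.1, 241.2]
ee_rot: [-0.0, 0.602, 0.799, -0.0]
contact_force: [-0.4, 0.5, -1.0]
width: 87.1
{'clock': np.float64(3.583), 'joint_positions': array([ 0.247,  0.37 ,  1.344, -0.   ,  1.428, -1.603]), 'joint_velocities': array([ 0.024, -0.022,  0.019,  0.005,  0.004,  0.011]), 'tau': array([-8.2100e-01, -5.6150e+01, -3.9568e+01, -9.7000e-02,  1.2000e-02,
       -8.6000e-02]), 'eef_pos': array([643.315, 243.139, 241.224]), 'ee_rot': array([-0.   ,  0.602,  0.799, -0.   ]), 'contact_force': array([-0.442,  0.469, -1.027]), 'torque': array([ 0.088, -0.019,  0.044]), 'width': np.float64(87.068)}
```

```bash
cat >> h.py <<'E'
from scipy.spatial.transform import Rotation as R
def to(x,y,z,jaw):
    s=monitor.sense(); q=s['ee_rot']; r=R.from_quat([q[1],q[2],q[3],q[0]]).as_matrix()
    a=np.degrees(np.arctan2(r[1,0],r[0,0])); dw=(jaw-a+90)%180-90
    print('pos',s['eef_pos'].round(1),'jaw',a.round(2),'tilt z',r[:,2].round(4),'-> row',(r.T@(np.array([x,y,z])-s['eef_pos'])).round(1),'yaw',round(-dw,2),'t',s['clock'],'F',s['contact_force'].round(1),'w',s['width'].round(1))
E
python3 -c "
from h import *
to(595.3,172.4,200,106)"
```

```text
Traceback (most recent call last):
  File "h.py", line 15, in to
    print('pos',s['eef_pos'].round(1),'jaw',a.round(2),'tilt z',r[:,2].round(4),'-> row',(r.T@(np.array([x,y,z])-s['eef_pos'])).round(1),'yaw',round(-dw,2),'t',s['clock'],'F',s['contact_force'].round(1),'w',s['width'].round(1))
                                                                                                                                                                                                               ^^^^^^^^^^^^^^^^
AttributeError: 'float' object has no attribute 'round'
```

```bash
sed -i "s/s\['width'\].round(1)/round(s['width'],1)/" h.py
python3 -c "
from h import *
to(595.3,172.4,200,106)"
```

```text
pos [643.3 243.1 241.2] jaw 105.99 tilt z [-7.e-04 -2.e-04 -1.e+00] -> row [-54.8 -65.6  41.3] yaw -0.01 t 3.5833 F [-0.4  0.5 -1. ] w 87.1
```

```bash
python3 -m creep '[-5,-6,4,0, -14,-16,10,0, -25,-30,18,0, -36,-44,27,0, -46,-56,35,0, -52,-62,39,0, -55,-65,41,0, -55,-65.6,41,0, -55,-65.6,41,0]'
python3 - <<'E'
from h import *
to(595.3,172.4,80,106)
f=grab("wrist","w1.png")
for l in ["pack_neck","button_a"]:
    print(l,[(np.round(x['box']).astype(int).tolist(),round(float(x['conf']),2)) for x in recognise(l,"wrist")[:4]])
P=cloud(f); X,Y,Z=P.T
for z0,z1 in [(118,135),(86,102)]:
    q=P[(abs(X-595)<75)&(abs(Y-172)<75)&(Z>z0)&(Z<z1)]; print(len(q),cv2.minAreaRect(q[:,:2].astype(np.float32)),np.median(q[:,2]))
E
```

```text
clock: 4.33
eef_pos: [595.6, 173.2, 201.2]
ee_rot: [0.0, 0.602, 0.799, 0.001]
contact_force: [0.3, 0.2, 0.1]
width: 86.8
pos [595.6 173.2 201.2] jaw 106.04 tilt z [ 1.1e-03  5.0e-04 -1.0e+00] -> row [ -0.7  -0.7 121.2] yaw 0.04 t 4.3333 F [0.3 0.2 0.1] w 86.8
pack_neck [([242, 140, 328, 264], 0.58)]
button_a [([318, 180, 333, 228], 0.93), ([243, 178, 251, 229], 0.83)]
3038 ((593.0305786132812, 172.88552856445312), (40.595584869384766, 33.8209114074707), 14.798304557800293) 125.03374103608606
5646 ((594.0693969726562, 172.89169311523438), (91.42646026611328, 66.58832550048828), 16.004764556884766) 94.67741141739398
```

View pics/w1.png

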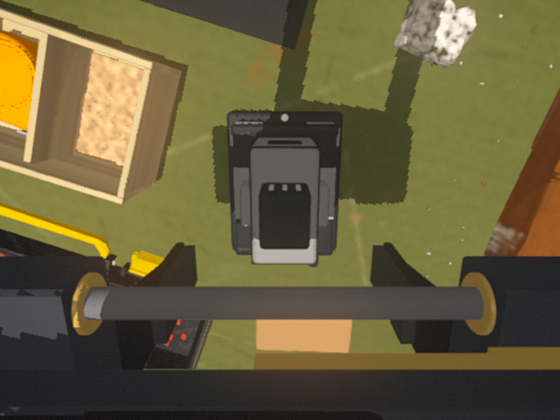

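The wrist view shows the pack at (285,200), centred between the open fingers and square with them, and it agrees with the top camera to about 1 mm. Going down.

```bash
python3 -m creep '[0,0,4,0, -0.5,0,12,0, -0.5,0,24,0, -0.5,0,38,0, -0.5,0,52,0, -0.5,0,66,0, -0.5,0,78,0, -0.5,0,85,0, -0.5,0,88,0, -0.5,0,90,0, -0.5,0,90,0]'
python3 -m creep '[0,0,4,0, 0,0,8,0, 0,0,13,0, 0,0,18,0, 0,0,23,0, 0,0,27,0, 0,0,29.5,0, 0,0,30,0, 0,0,30,0]'
python3 - <<'E'
from h import *
to(594.6,172.7,80,106)
f=grab("side","s1.png")
E
```

```text
clock: 5.4
eef_pos: [595.8, 172.3, 110.5]
ee_rot: [0.0, 0.602, 0.799, 0.0]
contact_force: [0.4, 0.6, 0.7]
width: 87.0
clock: 6.15
eef_pos: [595.5, 172.2, 80.2]
ee_rot: [-0.0, 0.602, 0.799, -0.0]
contact_force: [-0.2, -0.1, -0.9]
width: 87.0
pos [595.5 172.2  80.2] jaw 106.03 tilt z [-5.e-04 -1.e-04 -1.e+00] -> row [ 0.7 -0.7  0.2] yaw 0.03 t 6.15 F [-0.2 -0.1 -0.9] w 87.0
```

View pics/s1.png

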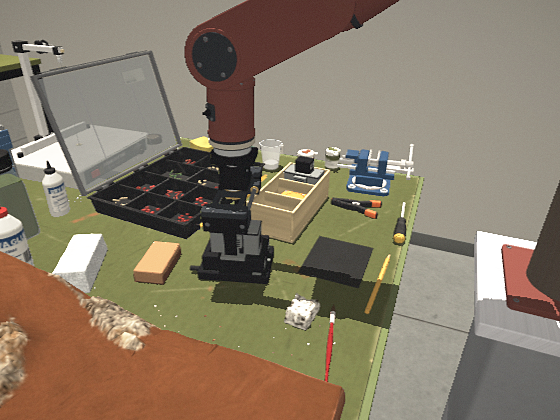

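The side view shows the fingers (about (230,235)) around the pack with no contact, so I can squeeze.

```bash
python3 -m creep '[0,0,0,0, 0,0,0,0, 0,0,0,0, 0,0,0,0, 0,0,0,0, 0,0,0,0, 0,0,0,0, 0,0,0,0, 0,0,0,0, 0,0,0,0, 0,0,0,0, 0,0,0,0]' -1 30
python3 - <<'E'
from h import *
to(595,172.4,80,106)
f=grab("side")
E
```

```text
clock: 7.2
eef_pos: [596.0, 172.6, 81.2]
ee_rot: [0.0, 0.602, 0.799, 0.0]
contact_force: [-2.1, 2.6, 5.7]
width: 49.7
pos [596.  172.6  81.2] jaw 106.03 tilt z [ 8.e-04  4.e-04 -1.e+00] -> row [ 0.1 -1.   1.2] yaw 0.03 t 7.2 F [-2.1  2.6  5.7] w 49.7
```

```bash
python3 -m creep '[0,0,0,0, 0,0,0,0, 0,0,-1,0, 0,0,-3,0, 0,0,-6,0, 0,0,-10,0, 0,0,-10,0]'
python3 - <<'E'
from h import *
to(595,172.4,80,106)
f=grab("side","s2.png")
E
```

```text
clock: 7.83
eef_pos: [595.6, 172.3, 90.9]
ee_rot: [-0.0, 0.602, 0.799, -0.0]
contact_force: [-0.4, 0.7, -3.3]
width: 49.9
pos [595.6 172.3  90.9] jaw 106.02 tilt z [-2.e-04  1.e-04 -1.e+00] -> row [ 0.3 -0.5 10.9] yaw 0.02 t 7.8333 F [-0.4  0.7 -3.3] w 49.9
```

View pics/s2.png

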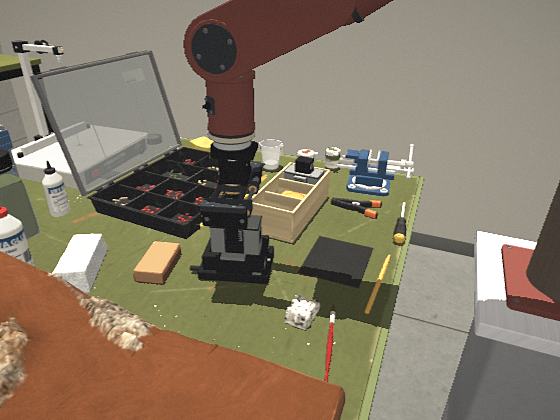

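The force reads −3.3 N, which is the pack's weight, and the side view shows the pack raised: the latch is free. Lifting on.

```bash
python3 -m creep '[0,0,-3,0, 0,0,-8,0, 0,0,-15,0, 0,0,-23,0, 0,0,-32,0, 0,0,-41,0, 0,0,-50,0, 0,0,-58,0, 0,0,-64,0, 0,0,-68,0, 0,0,-70,0, 0,0,-70,0]'
python3 - <<'E'
from h import *
to(417.5,78.6,140,87.5)
f=grab("side","s3.png")
E
```

```text
clock: 8.88
eef_pos: [595.8, 172.3, 161.0]
ee_rot: [0.0, 0.602, 0.799, 0.0]
contact_force: [-0.4, -0.2, -3.0]
width: 50.5
pos [595.8 172.3 161. ] jaw 106.03 tilt z [ 6.e-04  1.e-04 -1.e+00] -> row [ -40.8 -197.3   20.9] yaw 18.53 t 8.8833 F [-0.4 -0.2 -3. ] w 50.5
```

View pics/s3.png

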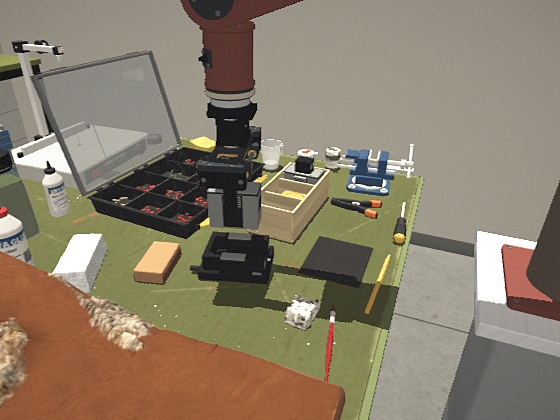

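The pack hangs clear above the charger at (235,207). Moving over the mat.

```bash
python3 -m creep '[-1,-4,0,0.5, -3,-14,0,1.5, -6,-29,0,3, -10,-48,0,5, -14,-69,0,7, -19,-91,0,9, -24,-114,1,11, -28,-136,4,13, -32,-156,8,15, -36,-173,12,16.5, -39,-186,16,17.6, -40,-193,18,18.2]'
python3 -m creep '[-0.5,-2,2,0.2, -1,-4,2,0.3, -1,-4,2,0.3]'
python3 - <<'E'
from h import *
to(417.5,78.6,63,87.5)
f=grab("side","s4.png")
f=grab("wrist","w4.png")
E
```

```text
clock: 9.93
eef_pos: [418.9, 79.9, 141.3]
ee_rot: [-0.001, 0.721, 0.693, -0.001]
contact_force: [0.3, -0.3, -4.1]
width: 49.7
clock: 10.18
eef_pos: [417.4, 79.8, 140.7]
ee_rot: [0.0, 0.722, 0.692, 0.0]
contact_force: [-0.2, -0.1, -3.5]
width: 50.1
pos [417.4  79.8 140.7] jaw 87.53 tilt z [ 4.e-04  1.e-04 -1.e+00] -> row [-1.2  0.1 77.7] yaw 0.03 t 10.1833 F [-0.2 -0.1 -3.5] w 50.1
```

View pics/s4.png

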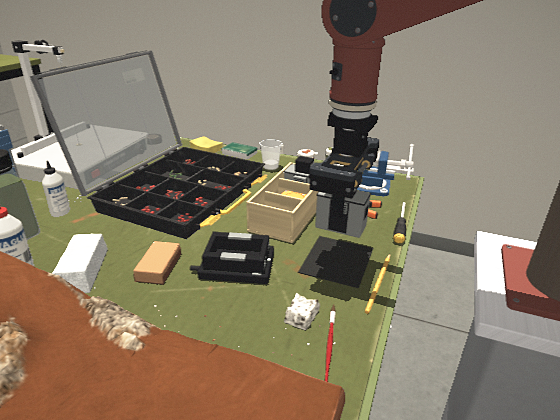

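View pics/w4.png

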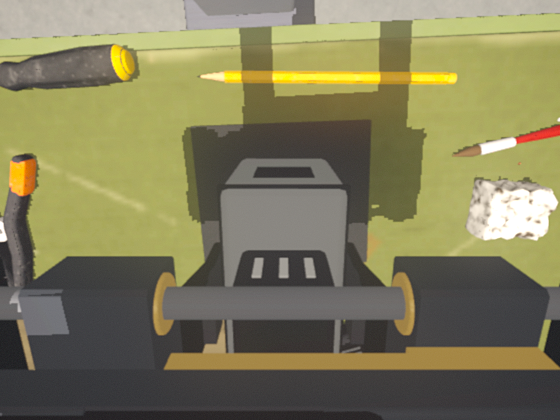

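The pack is over the mat (wrist view: dark mat under the body, (285,230)), and the grip is holding. Lowering slowly to contact.

```bash
python3 -m creep '[0,0,3,0, -0.5,0,9,0, -1,0,18,0, -1,0,28,0, -1,0,38,0, -1,0,48,0, -1,0,57,0, -1,0,64,0, -1,0,69,0, -1,0,71,0, -1,0,72,0, -1,0,72,0]'
python3 -m creep '[0,0,1,0, 0,0,2,0, 0,0,3,0]'
python3 -c "
from h import *
to(417.5,78.6,63,87.5)"
```

```text
clock: 11.28
eef_pos: [417.3, 78.7, 68.6]
ee_rot: [0.0, 0.722, 0.692, 0.0]
contact_force: [0.1, 0.2, -3.0]
width: 50.1
clock: 11.53
eef_pos: [417.5, 78.7, 65.9]
ee_rot: [0.0, 0.722, 0.692, 0.0]
contact_force: [0.1, 0.3, -3.0]
width: 49.9
pos [417.5  78.7  65.9] jaw 87.53 tilt z [ 0.001  0.    -1.   ] -> row [-0.1  0.   2.9] yaw 0.03 t 11.5333 F [ 0.1  0.3 -3. ] w 49.9
```

```bash
python3 -m creep '[0,0,0.8,0, 0,0,1.6,0, 0,0,1.6,0]'
python3 -m creep '[0,0,0.6,0, 0,0,1.2,0, 0,0,1.2,0]'
python3 -c "
from h import *
to(417.5,78.6,63,87.5)
grab('side','s5.png')"
```

```text
clock: 11.78
eef_pos: [417.3, 78.7, 64.2]
ee_rot: [0.0, 0.722, 0.692, 0.0]
contact_force: [-1.2, 0.1, 0.3]
width: 49.9
clock: 12.03
eef_pos: [417.4, 78.7, 64.1]
ee_rot: [-0.0, 0.722, 0.692, -0.0]
contact_force: [-5.5, -0.3, 12.7]
width: 50.3
pos [417.4  78.7  64.1] jaw 87.54 tilt z [-2.e-04 -1.e-04 -1.e+00] -> row [-0.1  0.1  1.1] yaw 0.04 t 12.0333 F [-5.5 -0.3 12.7] w 50.3
```

View pics/s5.png

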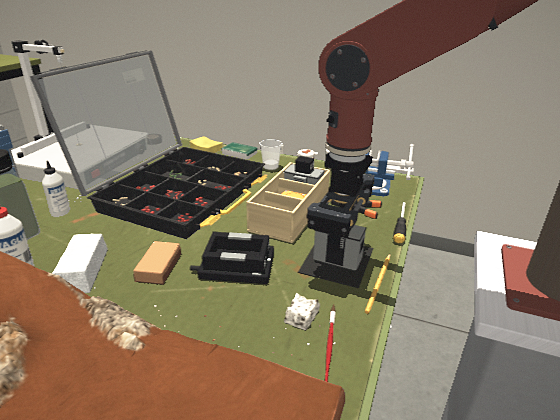

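The pack is down on the mat at (340,255), pressing with about 13 N, so I can release it.

```bash
python3 -m creep '[0,0,0,0, 0,0,0,0, 0,0,0,0, 0,0,0,0, 0,0,0,0, 0,0,0,0, 0,0,0,0, 0,0,0,0, 0,0,0,0, 0,0,0,0]' 1
python3 -m creep '[0,0,-4,0, 0,0,-10,0, 0,0,-18,0, 0,0,-28,0, 0,0,-40,0, 0,0,-52,0, 0,0,-64,0, 0,0,-76,0, 0,0,-85,0, 0,0,-92,0, 0,0,-95,0, 0,0,-95,0]'
cat > n.py <<'E'
from h import *
import sys
cx,cy,h=map(float,sys.argv[1:4])
to(cx,cy,h+96,87.5)
for cam in ["top","wrist"]:
    f=grab(cam,f"{cam}_{sys.argv[4]}.png"); P=cloud(f); X,Y,Z=P.T
    for z0,z1 in [(h+97,h+112),(h+68,h+82)]:
        q=P[(abs(X-cx)<75)&(abs(Y-cy)<60)&(Z>z0)&(Z<z1)]
        if len(q)>20: print(cam,len(q),np.round(cv2.minAreaRect(q[:,:2].astype(np.float32))[0],1),np.round(cv2.minAreaRect(q[:,:2].astype(np.float32))[1:][0],1),cv2.minAreaRect(q[:,:2].astype(np.float32))[2],np.median(q[:,2]),'plane',np.round(np.linalg.lstsq(np.c_[q[:,:2]-q[:,:2].mean(0),np.ones(len(q))],q[:,2],rcond=None)[0],3))
E
python3 n.py 417.4 78.6 3 a
```

```text
clock: 12.92
eef_pos: [417.1, 78.7, 62.7]
ee_rot: [-0.0, 0.722, 0.692, -0.0]
contact_force: [0.3, 0.7, -0.5]
width: 87.0
clock: 13.92
eef_pos: [417.6, 78.7, 158.7]
ee_rot: [0.001, 0.722, 0.692, 0.001]
contact_force: [0.3, -0.1, 0.9]
width: 86.9
pos [417.6  78.7 158.7] jaw 87.53 tilt z [ 0.0017  0.     -1.    ] -> row [-0.1 -0.3 59.7] yaw 0.03 t 13.9167 F [ 0.3 -0.1  0.9] w 86.9
wrist 3790 [414.9  78.3] [34.  40.9] 87.46388244628906 108.01832157062444 plane [ 3.80000e-02 -0.00000e+00  1.07759e+02]
wrist 6562 [415.4  78.3] [65.6 90.7] 87.40192413330078 77.74053369011267 plane [-9.0000e-03  1.0000e-03  7.7092e+01]
```

View pics/wrist_a.png

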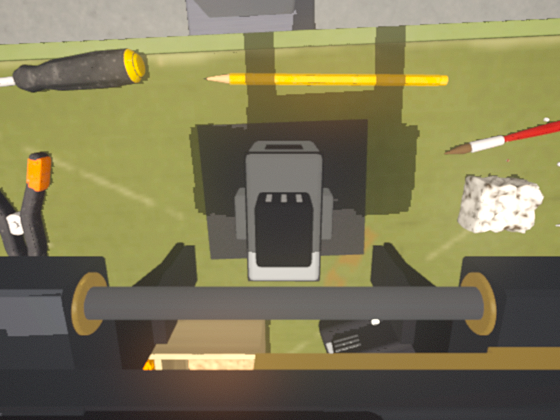

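The pack stands upright on the mat at (284,210), with its buttons out (65.6 mm across) and its yaw at 87.4°, which matches the jaws. Now the neck.

```bash
python3 -m creep '[0,0,2,0, 0,-0.5,7,0, 0,-1,15,0, 0,-1,24,0, 0,-1,33,0, 0,-1,41,0, 0,-1,48,0, 0,-1,53,0, 0,-1,56,0, 0,-1,58,0, 0,-1,58.5,0, 0,-1,58.5,0]'
python3 -m creep '[0,0,0,0, 0,0,0,0, 0,0,0,0, 0,0,0,0, 0,0,0,0, 0,0,0,0, 0,0,0,0, 0,0,0,0, 0,0,0,0, 0,0,0,0, 0,0,0,0, 0,0,0,0]' -1 35
python3 -c "
from h import *
to(417,78.6,100,87.5)"
```

```text
clock: 15.02
eef_pos: [416.3, 78.7, 99.4]
ee_rot: [0.0, 0.722, 0.692, 0.0]
contact_force: [0.7, -0.4, -0.0]
width: 87.1
clock: 16.02
eef_pos: [416.1, 78.8, 99.2]
ee_rot: [-0.0, 0.722, 0.692, 0.0]
contact_force: [0.1, 0.4, -0.1]
width: 33.7
pos [416.1  78.8  99.2] jaw 87.52 tilt z [-0.e+00  1.e-04 -1.e+00] -> row [-0.1  0.9 -0.8] yaw 0.02 t 16.0167 F [ 0.1  0.4 -0.1] w 33.7
```

```bash
python3 -m creep '[0,0,-3,0, 0,0,-9,0, 0,0,-18,0, 0,0,-30,0, 0,0,-43,0, 0,0,-57,0, 0,0,-71,0, 0,0,-84,0, 0,0,-95,0, 0,0,-103,0, 0,0,-108,0, 0,0,-110,0]'
python3 -c "
from h import *
to(576,10.7,209,87.5)"
```

```text
clock: 17.02
eef_pos: [416.4, 78.7, 210.1]
ee_rot: [0.0, 0.722, 0.692, 0.0]
contact_force: [0.5, -0.1, -3.2]
width: 34.0
pos [416.4  78.7 210.1] jaw 87.53 tilt z [ 0.0012 -0.     -1.    ] -> row [-61.1 162.4   1.3] yaw 0.03 t 17.0167 F [ 0.5 -0.1 -3.2] w 34.0
```

```bash
python3 -m creep '[-2,4,0,0, -5,13,0,0, -10,27,0,0, -17,45,0,0, -25,66,0,0, -33,88,0,0, -41,108,0,0, -48,127,0,0, -54,143,0,0, -58,154,0,0, -60,160,0,0, -61,162,0,0]'
python3 -m creep '[0,0,0,0, 0,0,0,0]'
python3 - <<'E'
from h import *
to(576,10.7,120,87.5)
f=grab('wrist','w6.png'); grab('side','s6.png'); grab('top','t6.png')
P=cloud(f);X,Y,Z=P.T
# rim
q=P[(Z>72)&(Z<78)&(abs(X-572)<70)&(Y>-60)&(Y<60)]; print(len(q),q.min(0).round(1),q.max(0).round(1))
q=P[(Z>172)&(Z<190)&(abs(X-575)<70)&(abs(Y-10)<45)]; print(len(q),np.round(cv2.minAreaRect(q[:,:2].astype(np.float32))[0],1),np.round(cv2.minAreaRect(q[:,:2].astype(np.float32))[1],1),np.median(q[:,2]))
E
```

```text
clock: 18.02
eef_pos: [575.9, 10.1, 207.8]
ee_rot: [-0.001, 0.722, 0.691, -0.001]
contact_force: [0.9, 0.1, -3.4]
width: 33.5
clock: 18.18
eef_pos: [574.8, 11.0, 208.6]
ee_rot: [-0.001, 0.722, 0.692, -0.0]
contact_force: [-0.7, -0.4, -4.0]
width: 33.9
pos [574.8  11.  208.6] jaw 87.53 tilt z [-1.4e-03  2.0e-04 -1.0e+00] -> row [-0.2  1.4 88.6] yaw 0.03 t 18.1833 F [-0.7 -0.4 -4. ] w 33.9
1379 [516.6 -60.   72.1] [627.   54.7  77.8]
8005 [574.3  10.4] [67.4 91.5] 187.1083847577103
```

View pics/w6.png

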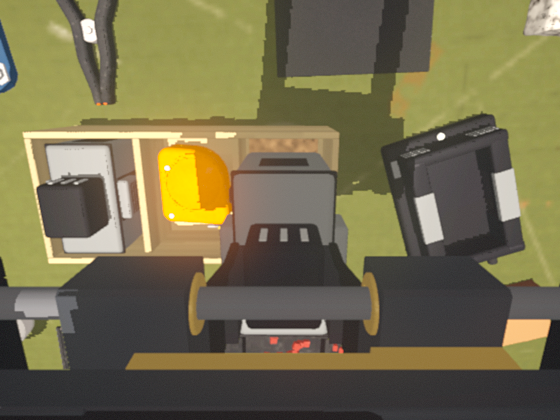

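View pics/s6.png

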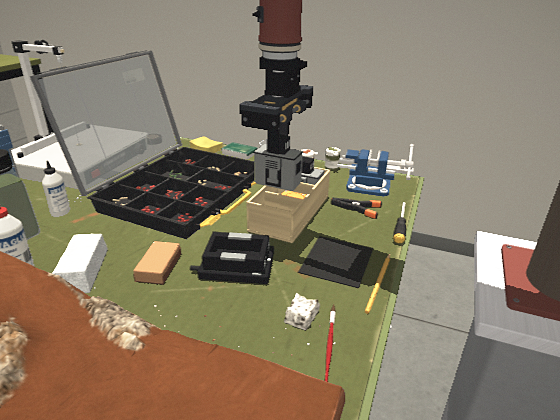

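View pics/t6.png

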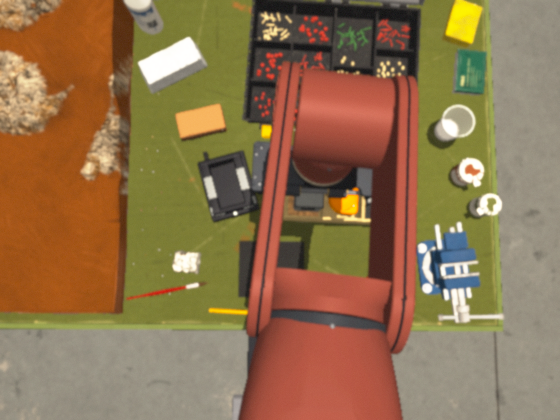

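The wrist view shows the pack at (285,210) over the free cell, with cork visible above it at (283,145). In that picture it is within about 1 mm of the cell centre. I'll add 1 mm in x and go down to the rim.

```bash
python3 -m creep '[0,0.5,2,0, 0,1,6,0, 0,1,12,0, 0,1,18,0, 0,1,23,0, 0,1,26,0, 0,1,28,0, 0,1,28,0]'
python3 - <<'E'
from h import *
to(576,10.7,104,87.5)
f=grab('wrist','w7.png'); grab('side','s7.png')
P=cloud(f);X,Y,Z=P.T
q=P[(Z>145)&(Z<162)&(abs(X-575)<70)&(abs(Y-10)<45)]; print(len(q),np.round(cv2.minAreaRect(q[:,:2].astype(np.float32)),1) if 0 else cv2.minAreaRect(q[:,:2].astype(np.float32)),np.median(q[:,2]))
E
```

```text
clock: 19.0
eef_pos: [576.0, 10.8, 180.4]
ee_rot: [-0.0, 0.722, 0.692, -0.0]
contact_force: [-0.1, 0.6, -3.1]
width: 33.7
pos [576.   10.8 180.4] jaw 87.53 tilt z [-1.2e-03  1.0e-04 -1.0e+00] -> row [-0.1  0.1 76.4] yaw 0.03 t 19.0 F [-0.1  0.6 -3.1] w 33.7
7949 ((575.383056640625, 10.170289993286133), (67.50377655029297, 91.22266387939453), 87.41808319091797) 158.95073565535088
```

View pics/w7.png

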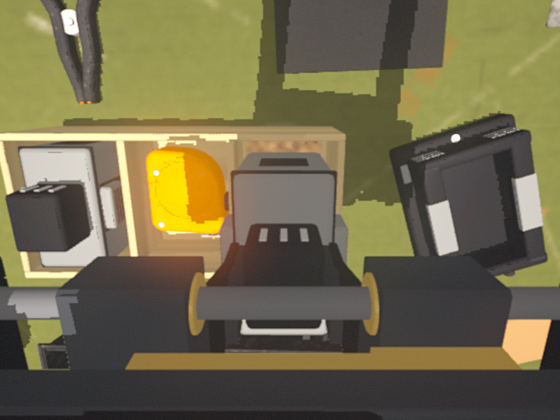

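View pics/s7.png

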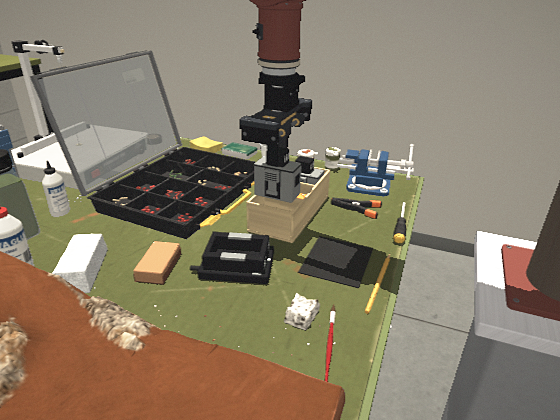

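Both views show the pack (side view: (277,180)) centred just above the cell at the right yaw, so I'll enter slowly and watch the force.

```bash
python3 -m creep '[0,0,2,0, 0,0,5,0, 0,0,8,0, 0,0,11,0, 0,0,14,0, 0,0,16,0, 0,0,17,0]'
python3 -m creep '[0,0,2,0, 0,0,5,0, 0,0,9,0, 0,0,13,0, 0,0,17,0, 0,0,20,0, 0,0,22,0, 0,0,22,0]'
```

```text
clock: 19.68
eef_pos: [576.0, 10.8, 163.6]
ee_rot: [-0.0, 0.722, 0.692, -0.0]
contact_force: [-0.3, -0.3, -2.8]
width: 33.8
clock: 20.35
eef_pos: [575.9, 10.8, 141.5]
ee_rot: [-0.0, 0.722, 0.692, -0.0]
contact_force: [0.3, 0.3, -2.7]
width: 33.9
```

No contact. Continuing down to about 107.

```bash
python3 -m creep '[0,0,2,0, 0,0,6,0, 0,0,11,0, 0,0,16,0, 0,0,21,0, 0,0,26,0, 0,0,30,0, 0,0,33,0, 0,0,34,0, 0,0,34,0]'
python3 -m creep '[0,0,0.7,0, 0,0,1.4,0, 0,0,2,0, 0,0,2,0]'
```

```text
clock: 21.18
eef_pos: [576.1, 10.8, 107.8]
ee_rot: [-0.0, 0.722, 0.692, -0.0]
contact_force: [-0.3, 0.5, -3.8]
width: 33.7
clock: 21.52
eef_pos: [576.4, 10.8, 106.3]
ee_rot: [0.0, 0.722, 0.692, 0.0]
contact_force: [0.0, 0.6, -3.6]
width: 34.0
```

```bash
python3 -m creep '[0,0,0.6,0, 0,0,1.2,0, 0,0,1.2,0]'
python3 -m creep '[0,0,0.6,0, 0,0,1.2,0, 0,0,1.2,0]'
```

```text
clock: 21.77
eef_pos: [576.2, 10.8, 104.9]
ee_rot: [-0.0, 0.722, 0.692, -0.0]
contact_force: [0.1, -0.3, -2.9]
width: 33.7
clock: 22.02
eef_pos: [576.4, 10.7, 104.3]
ee_rot: [0.0, 0.722, 0.692, 0.0]
contact_force: [-1.7, -0.1, 0.7]
width: 33.7
```

Weight has come off the tool, so the pack is on the pad at the expected height (104.2). I'll press 0.5 mm more, release and look.

```bash
python3 -m creep '[0,0,0.5,0, 0,0,0.5,0]'
python3 -m creep '[0,0,0,0, 0,0,0,0, 0,0,0,0, 0,0,0,0, 0,0,0,0, 0,0,0,0, 0,0,0,0, 0,0,0,0, 0,0,0,0, 0,0,0,0, 0,0,0,0]' 1
python3 -m creep '[0,0,-3,0, 0,0,-9,0, 0,0,-18,0, 0,0,-30,0, 0,0,-43,0, 0,0,-57,0, 0,0,-71,0, 0,0,-84,0, 0,0,-95,0, 0,0,-103,0, 0,0,-108,0, 0,0,-110,0]'
python3 n.py 576 10.7 8 b
```

```text
clock: 22.18
eef_pos: [576.4, 10.7, 104.3]
ee_rot: [0.0, 0.722, 0.692, 0.0]
contact_force: [-3.9, 0.1, 4.5]
width: 33.6
clock: 23.1
eef_pos: [576.3, 10.8, 103.3]
ee_rot: [-0.0, 0.722, 0.692, -0.0]
contact_force: [0.5, -0.7, 0.1]
width: 86.5
clock: 24.1
eef_pos: [576.7, 10.7, 214.5]
ee_rot: [0.001, 0.722, 0.692, 0.0]
contact_force: [0.8, 0.3, 0.5]
width: 86.8
pos [576.7  10.7 214.5] jaw 87.53 tilt z [ 1.3e-03 -2.0e-04 -1.0e+00] -> row [ -0.   -0.8 110.5] yaw 0.03 t 24.1 F [0.8 0.3 0.5] w 86.8
top 144 [576.3  10.3] [32.8 39.8] 88.9264144897461 113.06334554717108 plane [3.30000e-02 3.00000e-03 1.12859e+02]
top 563 [ 5.741e+02 -4.000e-01] [103.6 107.7] 85.97743225097656 82.60968171338436 plane [ 8.0000e-03 -5.0000e-03  8.2025e+01]
wrist 2548 [575.6  10.3] [34. 41.] 88.31916809082031 113.02975780588685 plane [3.20000e-02 0.00000e+00 1.12751e+02]
wrist 4951 [573.8   3.1] [ 98.9 108.4] 87.35396575927734 82.67103102644012 plane [-7.0000e-03 -7.0000e-03  8.1899e+01]
```

View pics/wrist_b.png

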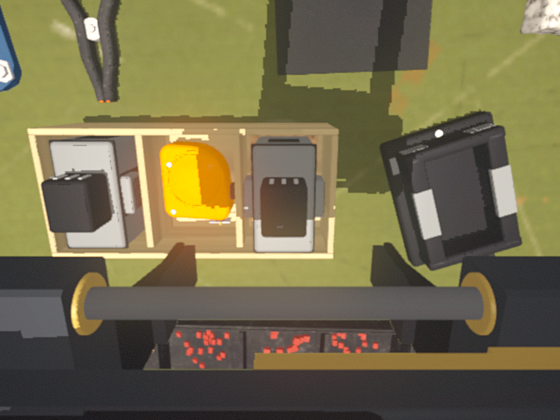

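The wrist view shows the pack seated in its cell at (284,195), level with the spare and clear of the walls. The neck top is at 113.0 mm (8 + 105 expected), and the tape and spare are undisturbed. Handing in.

```bash
python3 -c "
from bench import env
print(env.job_done())"
```

```text
the job is handed in; nothing more can be done
None
```

I squeezed both buttons, lifted the pack out of the charger, stood it on the mat and let go. Then I gripped it by the neck, lowered it into the free cell, released it and handed the job in at about 24 s. No verdict was reported.

- **Height:** the last pictures put the neck top at 113.0 mm, which is what a fully seated pack should read.
- **Position and angle:** the neck centre is at (576, 10.3), within about 1 mm of the cell centre I measured. Its yaw read 88–89° across the neck, about 1° from the crate's 87.5°. The neck-top depth showed a slope of about 0.03 rad, like the 0.04 seen on the mat, while the shoulders there read under 0.01. I put it down to the depth reading.
- **Neighbours:** the tape measure and the spare pack look unmoved in the wrist picture.
- **Robot:** the fingers were open and clear above the crate.
- **Less certain:**
  - The jaws read about 50 mm on the squeezed buttons, where 52 mm was expected; the latch freed anyway.
  - I did not measure the button travel again in the crate. They had read 65.6 mm across (sprung out) on the mat, and I did not touch them after that.

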